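Hang the slide rack to drain and start the timer

ROBOT

A 6-joint arm with a two-finger parallel gripper is mounted at the origin on the work surface. World frame = base frame: x ahead of the robot, y to its left, z up, the work surface at z = 0. Lengths are in mm, angles in rad, forces in N, time in s.
With the tool pointing down it reaches from about 275 to 1000 mm from the base axis. Payload 8.4 kg.
Tool frame: the origin (TCP) lies between the finger pads; the fingertips stand 8 mm ahead of it and the grasp point (between the pads) lies 11 mm behind it (tcp_to_tips is the distance from the TCP to the fingertips, in mm); z points along the fingers, y is the line along which they close (so a half turn about z gives the same grasp; the last joint's range is limited). The gripper opens to 85 mm and grips with 20 to 120 N. Pads are 22 mm wide; open, the fingers measure 114 mm over their backs; the gripper's body (76 mm by 85 mm) begins 54 mm behind the grasp point. The pads swing forward as they close: fully open they stand 13 mm farther back than shut.
Start: joints at [1.325, 0.353, 1.633, -0, 1.155, -0.002], TCP at [150.868, 606.52, 239.281] pointing down, gripper open.
Joint ranges: [-2.63, 2.63], [-0.92, 2.1], [0.06, 2.66], [-1.3, 4.44], [0, 2.69], [-3.02, 3.02]. Speed limits (rad/s): [2.22, 2.22, 2.79, 3.14, 3.14, 3.14].

INTERFACE

Orientations are given as [roll, pitch, yaw] about the fixed x, y, z axes, in that order (R = Rz(yaw) Ry(pitch) Rx(roll)).
In Python, from rig import * gives the robot as it stands.
- The arm moves only by the tool step_arm, never from a script. Its argument "motion" is a list of rows, each an object with "claw": the finger opening in mm, from 0 to 85.4; "delta_pos": the shift along the tool's x, y, z in mm, a list of three; "turn": the turn about the tool's z in rad. In form: [{"claw": claw, "delta_pos": [dx, dy, dz], "turn": turn}, ...]. A call has 1 to 8 rows; each row shifts and turns the commanded pose from where the row before left it, along the tool's axes as they then stand; what a row does not reach is not made up. A row lasts 1/12 s, in which the tool goes at most 41.7 mm and 7.16 degrees, less where a joint would pass 70% of its speed; a pose out of reach is approached as far as the arm can. A call is refused whole if a number of a shift passes 41.7 or a number of a turn 0.125, either way. A call with a gripper value outside its range is refused whole. The fingers move at their own pace and stop on an object; "force" is the grip in N (left out, the last holds). Time passes only in rows, so rows that do not move let the fingers close. It gives the time, the measured TCP pose, the force, the opening and the grip force at its end, in the units of the state.
- sense(): the state, without advancing time (a new reading comes with each control period).
- grab_frame(name): name is "side" or "top" or "wrist"; returns a dict with "img" (480x640x3 uint8, red, green, blue), "vertical_fov" (degrees; the focal length in pixels is half the picture's height over the tangent of half this angle, whatever the lens; pixels are square), "cx", "cy" (the principal point, pixels), "R" (3x3) and "t" (3): a world point X has camera coordinates R X + t. Camera axes: x right, y down, z forward; pixel columns grow to the right and rows downward; lengths in mm; the calibration is good to about 2 mm. A picture is of the moment at which its call begins. There is no depth.
- sign_off(): hands the job in; it is judged then, once.
The state is a dict: "clock": time; "qpos": joint angles; "qvel": joint speeds; "joint_efforts": joint torques, N m; "eef_pos": TCP position; "tcp_rot": TCP orientation; "contact_force": force on the tool from outside, world axes, zero at the start; "wrist_torque": the same for the moment, N m; "opening": opening from 0.0 (shut) to 1.0 (fully open); "grasp_force": force on a finger pad.
Only numpy, scipy, OpenCV 4.12 (cv2) and the standard library are available. Lean on these libraries where they do the work, as an engineer would, in place of code of your own. Each camera call takes 0.05 s, during which the arm holds its last target. There are 200 camera calls.

TASK

Hang the slide rack up to drain by passing the eye at the top of its handle over the peg of the drain stand, and leave it hanging there freely and still. Only then start the bench timer by pressing its plunger all the way down to its stop, and let it spring back up. Keep the rack upright while you carry it, and leave the jar, the slide box and the carton where they stand.

Things in the scene. Friction and masses are not known exactly. Their poses are not given: they have to be found in the camera images.
- rack: Loose white plastic slide rack, 0.2-0.35 kg: basket 46 (x) by 92 (y) by 30 mm high with glass slides; steel wire bail carries a white upright flat plate 6 mm thick (x), 40 mm wide (y), from 78 to 150 mm high, with a round 28 mm eye through it along x. Grip it across its thickness on the 29 mm of plate above the eye. Origin: centre of underside, z up. Same either way round.
- eye (a point): Centre of the eye in the rack's handle, 107 mm above the rack's underside and 43 mm below the plate's top edge; the eye's axis is the rack's x.
- stand: Fixed drain stand: white tray 150 (x) by 130 (y) by 12 mm high; a dark steel 9 mm rod rises from it at x = +60 mm and bends over into a level peg that points along the stand's -x, its axis 165 mm above the bench. Nothing rises above the peg except its ball tip. Origin: centre of the tray's underside, straight below mid-peg.
- peg (a point): Mid-length point on the peg's axis, 165 mm above the bench, axes as the stand. The free tip, a 16 mm ball on the 9 mm peg, is at x = -50 mm from here; the bend begins at x = +46 mm and the upright stands at x = +60 mm. A hung rack's eye centre lies about 9 mm below the peg's axis.
- timer: Fixed bench timer: white plastic housing about 75 by 110 mm, 60 mm high, with a sloping round dial on its -x face and a plunger on top. Origin: centre of its underside.
- plunger_top (a point): Centre of the top face of the timer's plunger head, a grey disc 30 mm across and 9 mm thick, 85 mm above the bench when up; it lies 12 mm towards +x from the timer's origin and moves with the plunger.
- plunger (a joint): Travel of the timer's spring plunger in m, straight down: 0 is up, 0.010 is fully down at its stop. The spring pushes back with 2 N at the top and 6 N at the stop.
- jar: Bystander: amber glass jar with white cap, 56 mm across, 85 mm high. Origin: centre of the underside.
- slide_box: Bystander: closed flat plastic slide box 87 by 102 by 30 mm. Origin: centre of the underside.
- carton: Bystander: small cardboard carton 60 by 80 by 34 mm. Origin: centre of the underside.
Not all that is in view belongs to the job. What is shaped like the stand but blue or orange is not meant.

How it is judged:
By the outcome, as a careful person would: the job done as asked, in the order asked, and still so for the second after the job is handed in, with the robot touching nothing.
It also fails if it takes over 54 s, if anything falls off the work surface, if the arm or the gripper's body presses on something with over 40 N, if the wrist force passes 120 N, or if a joint passes its speed limit or range.

## Working session

There is one attempt and no reset: what is moved stays moved. The work goes in short steps, Python scripts to look and compute and a tool call to move; the robot and the scene stay as the last step left them, time stands still between calls to the robot, and variables do not carry over. Pictures are saved under pics/ and viewed, at most 10 in all, crops included, and the job is handed in when it is done.

Besides the shell and the picture viewer there is one more tool, called after "Emit:" as a command line: name --argument value ..., lists and objects as JSON in quotes. step_arm: Moves the arm, as the interface text tells. Its arguments: {"type":"object","properties":{"motion":{"type":"array","items":{"type":"object","properties":{"claw":{"type":"number"},"delta_pos":{"type":"array","items":{"type":"number"}},"turn":{"type":"number"}}}},"force":{"type":"number"}},"required":["motion"]}

```bash
mkdir -p pics
python3 - <<'E'
from rig import *
import cv2,pickle
d={}
for n in("top","side"):
    f=grab_frame(n);d[n]=f;cv2.imwrite(f"pics/{n}0.png",f["img"][:,:,::-1]);print(n,f["vertical_fov"],f["cx"],f["cy"],f["R"],f["t"])
pickle.dump(d,open("f0.pkl","wb"))
print(sense())
E
```

```text
top 45.721863174125836 319.5123780228155 246.0341906552341 [[ 0.02536792 -0.99967124  0.0037252 ]
 [-0.97705924 -0.02558198 -0.21142564]
 [ 0.21145143  0.00172369 -0.97738699]] [ -64.5182906   541.55781303 1575.67887828]
side 50.34917887558066 312.66484857678245 254.0249196095741 [[ 0.91628136 -0.40022382 -0.01579136]
 [-0.29862979 -0.65635298 -0.69283548]
 [ 0.26692456  0.63954801 -0.72092276]] [-489.75121365  188.2671329  1266.89256882]
{'clock': 0.1, 'qpos': array([ 1.32461597e+00,  3.53610551e-01,  1.63411172e+00, -5.41409742e-06,
        1.15520938e+00, -2.41707110e-03]), 'qvel': array([ 0.00072841, -0.00146677, -0.00244572,  0.00036817,  0.0005261 ,
        0.00123552]), 'joint_efforts': array([-5.27059747e-04, -6.06354547e+01, -3.42822468e+01, -6.38267193e-05,
        3.96814532e-03, -1.73069571e-05]), 'eef_pos': array([150.74930067, 606.08058486, 238.59474791]), 'tcp_rot': array([-3.14025365e+00,  1.71386010e-06,  2.89783156e+00]), 'contact_force': array([ 0.4048937 ,  0.58984871, -0.38888243]), 'wrist_torque': array([-0.03464655, -0.062011  , -0.08702833]), 'grasp_force': 0.0, 'opening': 1.0016159798871938}
```

View pics/top0.png

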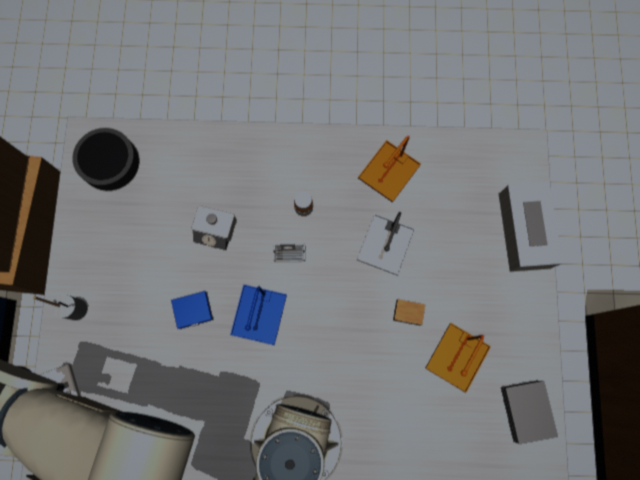

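View pics/side0.png

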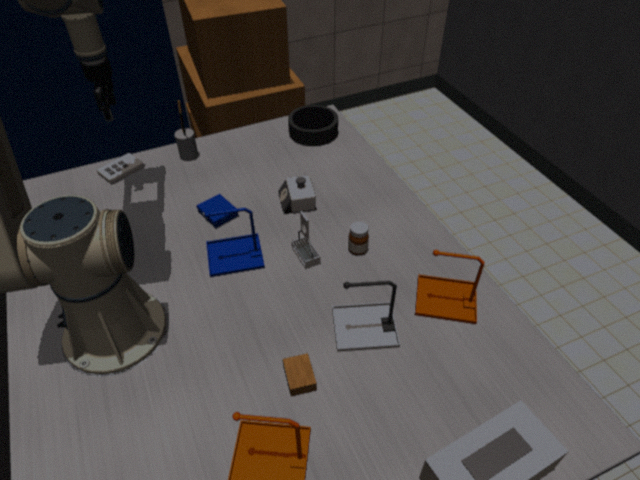

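The top view shows the white stand at about (386,244), rack (290,253), jar (303,204), timer (213,228) and carton (409,312). The side view shows the rack at (305,245), the white stand's peg running from (347,285) to (393,285), and the plunger at (301,181). I'll zoom in next.

Run:
```python
import cv2,pickle,numpy as np
d=pickle.load(open("f0.pkl","rb"))
a=d["top"]["img"][195:285,185:425,::-1]
b=d["side"]["img"][165:355,270:410,::-1]
a=cv2.convertScaleAbs(cv2.resize(a,None,fx=3.3,fy=3.3,interpolation=2),alpha=1.4)
b=cv2.convertScaleAbs(cv2.resize(b,None,fx=3,fy=3,interpolation=2),alpha=1.4)
cv2.imwrite("pics/a.png",a);cv2.imwrite("pics/b.png",b)
```

```text
(no output)
```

View pics/a.png

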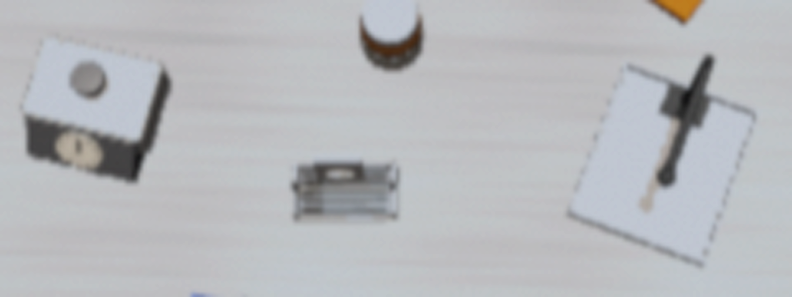

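View pics/b.png

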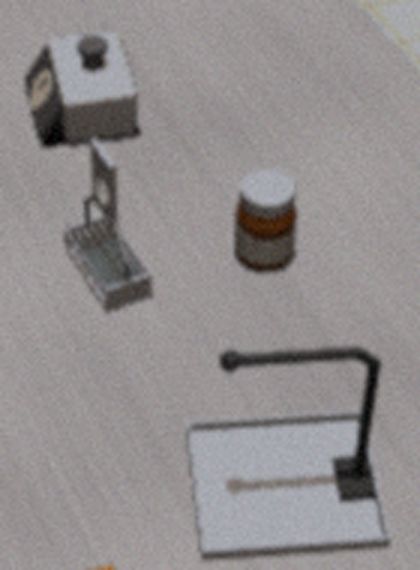

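```bash
cat > h.py <<'E'
import numpy as np,cv2
def cast(f,p,z):
    F=240/np.tan(np.radians(f["vertical_fov"]/2));R,t=np.array(f["R"]),np.array(f["t"])
    C=-R.T@t;r=R.T@np.array([(p[0]-f["cx"])/F,(p[1]-f["cy"])/F,1]);return C+r*(z-C[2])/r[2]
def proj(f,X):
    F=240/np.tan(np.radians(f["vertical_fov"]/2));c=np.array(f["R"])@np.array(X)+f["t"];return np.round([f["cx"]+F*c[0]/c[2],f["cy"]+F*c[1]/c[2]],1)
E
python3 - <<'E'
from h import *
import pickle
d=pickle.load(open("f0.pkl","rb"))
T=lambda u,v,z:print("top",(u,v,z),cast(d["top"],(185+(u+.5)/3.3-.5,195+(v+.5)/3.3-.5),z).round(1))
S=lambda u,v,z:print("side",(u,v,z),cast(d["side"],(270+(u+.5)/3-.5,165+(v+.5)/3-.5),z).round(1))
for a in[(315,163,150),(363,163,150),(297,165,30),(399,165,30),(295,219,0),(398,219,0)]:T(*a)
for a in[(95,142,150),(115,170,150),(110,309,0),(152,294,0)]:S(*a)
print("stand")
for a in[(627,66,12),(755,113,12),(703,264,12),(569,214,12),(666,177,165),(709,62,165)]:T(*a)
for a in[(230,361,165),(365,353,165),(188,430,12),(362,418,12),(202,555,12),(388,543,12)]:S(*a)
print("timer");T(88,74,85);S(93,42,85);T(390,10,85);S(267,187,85)
E
```

```text
top (315, 163, 150) [525.9  56.  150. ]
top (363, 163, 150) [526.9  16.7 150. ]
top (297, 165, 30) [549.8  80.6  30. ]
top (399, 165, 30) [552.2  -9.6  30. ]
top (295, 219, 0) [506.8  82.8   0. ]
top (398, 219, 0) [509.2  -9.5   0. ]
side (95, 142, 150) [528.9  55.3 150. ]
side (115, 170, 150) [530.5  14.9 150. ]
side (110, 309, 0) [513.8  -4.    0. ]
side (152, 294, 0) [556.5  -2.8   0. ]
stand
top (627, 66, 12) [ 653.3 -212.8   12. ]
top (755, 113, 12) [ 612.4 -328.4   12. ]
top (703, 264, 12) [ 473.4 -281.    12. ]
top (569, 214, 12) [ 515.4 -161.8   12. ]
top (666, 177, 165) [ 518.4 -230.   165. ]
top (709, 62, 165) [ 616.  -265.4  165. ]
side (230, 361, 165) [ 519.4 -229.   165. ]
side (365, 353, 165) [ 614.5 -263.5  165. ]
side (188, 430, 12) [ 515.5 -167.9   12. ]
side (362, 418, 12) [ 654.9 -216.8   12. ]
side (202, 555, 12) [ 473.1 -284.3   12. ]
side (388, 543, 12) [ 611.5 -334.3   12. ]
timer
top (88, 74, 85) [613.6 259.9  85. ]
side (93, 42, 85) [612.  264.5  85. ]
top (390, 10, 85) [678.1   0.9  85. ]
side (267, 187, 85) [673.5   2.5  85. ]
```

Both views agree. The rack is at about (529,36) with yaw about 0.02, mid-peg is at (566,-246.5) with yaw about -0.345, and the plunger is at (613,262). I'll turn the tool first, then travel.

Emit:
step_arm --motion '[{"claw": 85, "delta_pos": [0, 0, 0], "turn": 0.12}, {"claw": 85, "delta_pos": [0, 0, 0], "turn": 0.12}, {"claw": 85, "delta_pos": [0, 0, 0], "turn": 0.12}, {"claw": 85, "delta_pos": [0, 0, 0], "turn": 0.12}, {"claw": 85, "delta_pos": [0, 0, 0], "turn": 0.12}, {"claw": 85, "delta_pos": [0, 0, 0], "turn": 0.12}, {"claw": 85, "delta_pos": [0, 0, 0], "turn": 0.12}, {"claw": 85, "delta_pos": [0, 0, 0], "turn": 0.12}]'

```text
clock: 0.77
eef_pos: [150.8, 606.2, 238.8]
tcp_rot: [-3.141, 0.001, 1.932]
contact_force: [-0.3, -0.8, -0.5]
opening: 0.994
grasp_force: 0.0
```

Emit:
step_arm --motion '[{"claw": 85, "delta_pos": [0, 0, 0], "turn": 0.12}, {"claw": 85, "delta_pos": [0, 0, 0], "turn": 0.12}, {"claw": 85, "delta_pos": [0, 0, 0], "turn": 0.108}, {"claw": 85, "delta_pos": [-28, 18, 0], "turn": 0}, {"claw": 85, "delta_pos": [-28, 18, 0], "turn": 0}, {"claw": 85, "delta_pos": [-28, 18, 0], "turn": 0}, {"claw": 85, "delta_pos": [-28, 18, 0], "turn": 0}, {"claw": 85, "delta_pos": [-28, 18, 0], "turn": 0}]'

```text
clock: 1.43
eef_pos: [243.9, 466.7, 238.9]
tcp_rot: [-3.141, 0.001, 1.59]
contact_force: [1.0, -0.4, 0.0]
opening: 0.996
grasp_force: 0.0
```

Emit:
step_arm --motion '[{"claw": 85, "delta_pos": [-30, 20, 0], "turn": 0}, {"claw": 85, "delta_pos": [-30, 20, 0], "turn": 0}, {"claw": 85, "delta_pos": [-30, 20, 0], "turn": 0}, {"claw": 85, "delta_pos": [-30, 20, 0], "turn": 0}, {"claw": 85, "delta_pos": [-30, 20, 0], "turn": 0}, {"claw": 85, "delta_pos": [-30, 20, 0], "turn": 0}, {"claw": 85, "delta_pos": [-30, 20, 0], "turn": 0}, {"claw": 85, "delta_pos": [-30, 20, 0], "turn": 0}]'

```text
clock: 2.1
eef_pos: [408.5, 229.6, 239.2]
tcp_rot: [-3.141, 0.0, 1.59]
contact_force: [1.1, -0.4, 0.5]
opening: 0.992
grasp_force: 0.0
```

Emit:
step_arm --motion '[{"claw": 85, "delta_pos": [-28, 16.6, 0], "turn": 0}, {"claw": 85, "delta_pos": [-28, 16.6, 0], "turn": 0}, {"claw": 85, "delta_pos": [-28, 16.6, 0], "turn": 0}, {"claw": 85, "delta_pos": [-28, 16.6, 0], "turn": 0}, {"claw": 85, "delta_pos": [-28, 16.6, 0], "turn": 0}, {"claw": 85, "delta_pos": [-28, 16.6, 0], "turn": 0}, {"claw": 85, "delta_pos": [-28, 16.4, 0], "turn": 0}, {"claw": 85, "delta_pos": [0, 0, 0], "turn": 0}]'

```text
clock: 2.77
eef_pos: [530.2, 33.6, 239.2]
tcp_rot: [3.14, 0.002, 1.587]
contact_force: [-0.1, 0.1, 0.4]
opening: 0.993
grasp_force: 0.0
```

Run:
```python
from rig import *
from h import *
import pickle
f=grab_frame("wrist");pickle.dump(f,open("w1.pkl","wb"))
cv2.imwrite("pics/w1.png",cv2.convertScaleAbs(f["img"][:,:,::-1],alpha=1.4))
print(f["R"],f["t"],sense()["eef_pos"])
for y in(16,56):print(proj(f,[528,y,150]))
```

```text
[[ 0.99987207  0.01596316  0.00100726]
 [ 0.01486921 -0.95086503  0.30924845]
 [ 0.00589435 -0.30919391 -0.95098075]] [-529.36110195  -15.20624304  387.64335414] [528.703928    35.38591069 238.91257354]
[313.3 270.9]
[314.2 215.3]
```

View pics/w1.png

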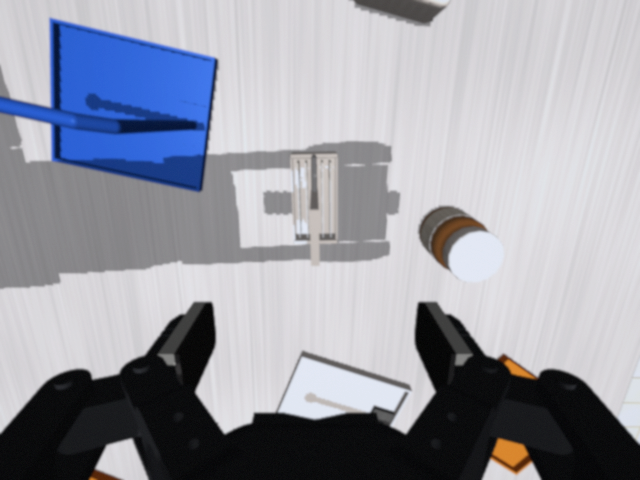

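The wrist view shows the plate's top edge from (315,208) to (315,265) and the basket rim from (291,153) to (338,240). The stand and its lower tip mark are at about (310,398). Next I'll refine y with ray casts.

Run:
```python
from h import *
import pickle
f=pickle.load(open("w1.pkl","rb"))
for p in[(315,208,150),(315,265,150),(291,153,30),(338,153,30),(294,240,30),(337,240,30),(303,353,12),(475,255,85)]:print(p,cast(f,p[:2],p[2]).round(1))
g=f["img"][:,:,1].astype(int)
print(g[196:216,315],g[256:274,315]); print(g[235,300:330])
```

```text
(315, 208, 150) [528.4  61.  150. ]
(315, 265, 150) [529.1  20.5 150. ]
(291, 153, 30) [505.1  86.4  30. ]
(338, 153, 30) [550.3  87.2  30. ]
(294, 240, 30) [507.8  -1.8  30. ]
(337, 240, 30) [552.5  -1.1  30. ]
(303, 353, 12) [ 517.4 -153.6   12. ]
(475, 255, 85) [671.4   5.2  85. ]
[ 67  66  66  66  66  66  66  66  65  66  65  68  80 101 122 134 138 138
 138 138] [135 135 135 135 135 135 135 134 138 143 150 155 156 156 156 156 156 156]
[101  88  79  77  77  82  96 104 100  99 114 129 135 136 137 137 136 133
 123 103  85  85  98 101  89  75  72  71  74  86]
```

Emit:
step_arm --motion '[{"claw": 85, "delta_pos": [1.5, 0, 25], "turn": 0}, {"claw": 85, "delta_pos": [0, 0, 25], "turn": 0}, {"claw": 85, "delta_pos": [0, 0, 20], "turn": 0}, {"claw": 85, "delta_pos": [0, 0, 15], "turn": 0}, {"claw": 85, "delta_pos": [0, 0, 12], "turn": 0}, {"claw": 85, "delta_pos": [0, 0, 8], "turn": 0}, {"claw": 50, "delta_pos": [0, 0, 0], "turn": 0}, {"claw": 30, "delta_pos": [0, 0, 0], "turn": 0}]' --force 40

```text
clock: 3.48
eef_pos: [527.3, 39.6, 134.2]
tcp_rot: [-3.141, -0.0, 1.59]
contact_force: [0.2, -0.8, 0.5]
opening: 0.745
grasp_force: 0.0
```

Emit:
step_arm --motion '[{"claw": 20, "delta_pos": [0, 0, 0], "turn": 0}, {"claw": 14, "delta_pos": [0, 0, 0], "turn": 0}, {"claw": 10, "delta_pos": [0, 0, 0], "turn": 0}, {"claw": 6, "delta_pos": [0, 0, 0], "turn": 0}, {"claw": 2, "delta_pos": [0, 0, 0], "turn": 0}, {"claw": 0, "delta_pos": [0, 0, 0], "turn": 0}, {"claw": 0, "delta_pos": [0, 0, 0], "turn": 0}, {"claw": 0, "delta_pos": [0, 0, 0], "turn": 0}]' --force 40

```text
clock: 4.15
eef_pos: [528.2, 39.0, 134.6]
tcp_rot: [3.141, 0.0, 1.59]
contact_force: [0.7, -1.0, 2.3]
opening: 0.06
grasp_force: 43.0
```

Emit:
step_arm --motion '[{"claw": 0, "delta_pos": [0, 0, -5], "turn": 0}, {"claw": 0, "delta_pos": [0, 0, -15], "turn": 0}, {"claw": 0, "delta_pos": [0, 0, -20], "turn": 0}, {"claw": 0, "delta_pos": [0, 0, -18], "turn": 0.06}, {"claw": 0, "delta_pos": [0, 0, -10], "turn": 0.1}, {"claw": 0, "delta_pos": [0, 0, 0], "turn": 0.1}, {"claw": 0, "delta_pos": [0, 0, 0], "turn": 0.08}, {"claw": 0, "delta_pos": [0, 0, 0], "turn": 0.024}]'

```text
clock: 4.82
eef_pos: [527.1, 39.1, 202.3]
tcp_rot: [-3.141, 0.0, 1.222]
contact_force: [0.2, -0.4, -3.1]
opening: 0.058
grasp_force: 42.1
```

Emit:
step_arm --motion '[{"claw": 0, "delta_pos": [-5, 0, 0], "turn": 0}, {"claw": 0, "delta_pos": [-12, 2, 0], "turn": 0}, {"claw": 0, "delta_pos": [-20, 3, 0], "turn": 0}, {"claw": 0, "delta_pos": [-24, 4, 0], "turn": 0}, {"claw": 0, "delta_pos": [-24, 4, 0], "turn": 0}, {"claw": 0, "delta_pos": [-24, 4, 0], "turn": 0}, {"claw": 0, "delta_pos": [-24, 4, 0], "turn": 0}, {"claw": 0, "delta_pos": [-24, 4, 0], "turn": 0}]'

```text
clock: 5.48
eef_pos: [497.0, -119.0, 202.0]
tcp_rot: [-3.141, 0.0, 1.228]
contact_force: [0.8, 0.4, -2.7]
opening: 0.056
grasp_force: 42.0
```

Emit:
step_arm --motion '[{"claw": 0, "delta_pos": [-24, 4, 0], "turn": 0}, {"claw": 0, "delta_pos": [-24, 3, 0], "turn": 0}, {"claw": 0, "delta_pos": [-20, 3, 0], "turn": 0}, {"claw": 0, "delta_pos": [-14, 2, 0], "turn": 0}, {"claw": 0, "delta_pos": [-9, 1, 0], "turn": 0}, {"claw": 0, "delta_pos": [-4, 0, 0], "turn": 0}, {"claw": 0, "delta_pos": [0, 0, 0], "turn": 0}, {"claw": 0, "delta_pos": [0, 0, 0], "turn": 0}]'

```text
clock: 6.15
eef_pos: [478.0, -210.6, 202.1]
tcp_rot: [-3.141, -0.0, 1.226]
contact_force: [0.6, 0.2, -2.8]
opening: 0.061
grasp_force: 42.0
```

Run:
```python
from rig import *
from h import *
import pickle
d={n:grab_frame(n) for n in("top","side","wrist")};pickle.dump(d,open("f2.pkl","wb"))
s=sense();print(s["eef_pos"],s["tcp_rot"])
a=d["side"]["img"][220:360,240:440,::-1];b=d["wrist"]["img"][:,:,::-1]
a=cv2.convertScaleAbs(cv2.resize(a,None,fx=4,fy=4,interpolation=2),alpha=1.4)
cv2.imwrite("pics/c.png",a)
cv2.imwrite("pics/w2.png",cv2.convertScaleAbs(b,alpha=1.4))
```

```text
[ 478.34580067 -210.18867485  202.25181349] [-3.14139931e+00 -1.85218990e-04  1.22691367e+00]
```

View pics/c.png

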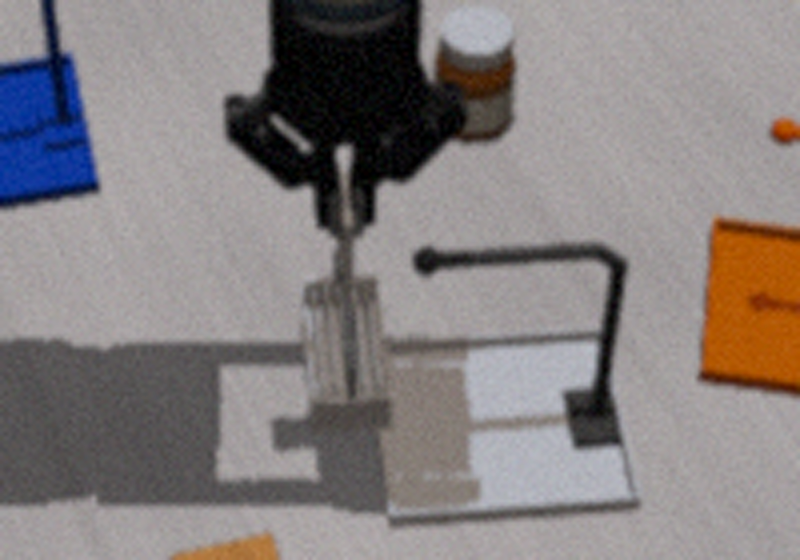

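View pics/w2.png

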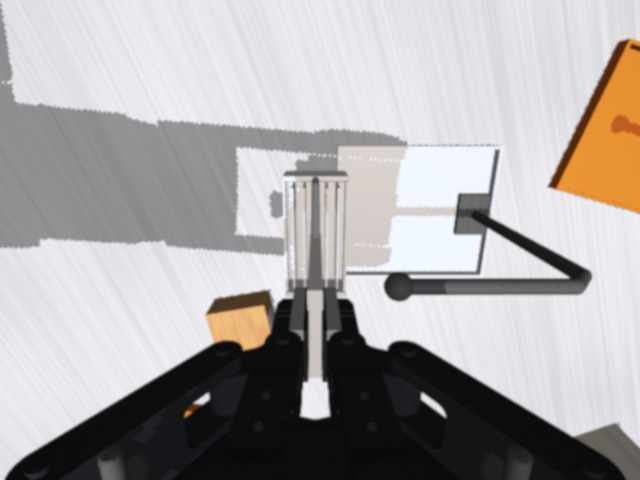

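In the side view the ball is at about (427,260) in the crop, and the rack hangs upright to its left. In the wrist view the peg is level at v≈287, with the ball at (399,286). The plate's top edge starts at (315,290) and the basket rim is at v 174–290. The yaw is aligned, so I'll check the lateral offset.

Run:
```python
from h import *
import pickle
d=pickle.load(open("f2.pkl","rb"));f=d["wrist"]
a=-0.3445;c,s=np.cos(a),np.sin(a);M=np.array([566,-246.4])
def st(n,p,z):
    X=cast(d[n],p,z)[:2]-M;print(n,p,z,(round(c*X[0]+s*X[1],1),round(-s*X[0]+c*X[1],1)))
for p,z in[((315,290),217.7),((315,380),217.7),((284,176),97.7),((348,176),97.7),((287,291),97.7),((345,291),97.7),((399,286),165),((560,287),165)]:st("wrist",p,z)
S=lambda u,v:(240+(u+.5)/4-.5,220+(v+.5)/4-.5)
for p,z in[((427,260),165),((590,252),165),((306,285),97.7),((376,281),97.7),((311,425),67.7),((388,423),67.7),((311,402),97.7),((388,402),97.7)]:st("side",S(*p),z)
```

```text
wrist (315, 290) 217.7 (np.float64(-96.5), np.float64(24.2))
wrist (315, 380) 217.7 (np.float64(-96.5), np.float64(-17.1))
wrist (284, 176) 97.7 (np.float64(-117.7), np.float64(50.2))
wrist (348, 176) 97.7 (np.float64(-74.0), np.float64(50.2))
wrist (287, 291) 97.7 (np.float64(-117.8), np.float64(-36.8))
wrist (345, 291) 97.7 (np.float64(-73.8), np.float64(-36.8))
wrist (399, 286) 165 (np.float64(-50.9), np.float64(0.2))
wrist (560, 287) 165 (np.float64(36.7), np.float64(-0.3))
side (346.375, 284.625) 165 (np.float64(-49.6), np.float64(1.7))
side (387.125, 282.625) 165 (np.float64(41.9), np.float64(0.2))
side (316.125, 290.875) 97.7 (np.float64(-114.9), np.float64(44.9))
side (333.625, 289.875) 97.7 (np.float64(-73.1), np.float64(44.6))
side (317.375, 325.875) 67.7 (np.float64(-118.2), np.float64(-35.3))
side (336.625, 325.375) 67.7 (np.float64(-73.6), np.float64(-37.4))
side (317.375, 320.125) 97.7 (np.float64(-118.3), np.float64(-41.1))
side (336.625, 320.125) 97.7 (np.float64(-74.8), np.float64(-44.5))
```

Emit:
step_arm --motion '[{"claw": 0, "delta_pos": [-2, 5, 5], "turn": 0}, {"claw": 0, "delta_pos": [0, 10, 4.7], "turn": 0}, {"claw": 0, "delta_pos": [0, 10, 0], "turn": 0}, {"claw": 0, "delta_pos": [0, 4, 0], "turn": 0}, {"claw": 0, "delta_pos": [0, 3, 0], "turn": 0}, {"claw": 0, "delta_pos": [0, 3, 0], "turn": 0}, {"claw": 0, "delta_pos": [0, 3, 0], "turn": 0}, {"claw": 0, "delta_pos": [0, 3, 0], "turn": 0}]'

```text
clock: 6.97
eef_pos: [516.4, -226.7, 192.6]
tcp_rot: [-3.142, 0.0, 1.226]
contact_force: [0.6, 0.5, -3.0]
opening: 0.059
grasp_force: 42.1
```

Emit:
step_arm --motion '[{"claw": 0, "delta_pos": [0, 3, 0], "turn": 0}, {"claw": 0, "delta_pos": [0, 3, 0], "turn": 0}, {"claw": 0, "delta_pos": [0, 2, 0], "turn": 0}]'

```text
clock: 7.22
eef_pos: [524.0, -229.5, 192.7]
tcp_rot: [3.141, 0.0, 1.226]
contact_force: [-0.7, 0.5, -4.4]
opening: 0.059
grasp_force: 42.1
```

Run:
```python
from rig import *
from h import *
s=sense();print(s["eef_pos"],s["contact_force"],s["wrist_torque"])
a=grab_frame("side")["img"][230:340,260:420,::-1];b=grab_frame("wrist")["img"][150:400,220:470,::-1]
a=cv2.resize(a,(640,440),interpolation=2)[:,100:500];b=cv2.resize(b,(400,400),interpolation=2)
o=np.zeros((440,800,3),np.uint8);o[:,:400]=a;o[:400,400:]=b
cv2.imwrite("pics/d.png",cv2.convertScaleAbs(o,alpha=1.5))
```

```text
[ 524.04756873 -229.52946065  192.719329  ] [-0.69748849  0.52713788 -4.35723312] [-0.01260605  0.02365954  0.00248009]
```

View pics/d.png

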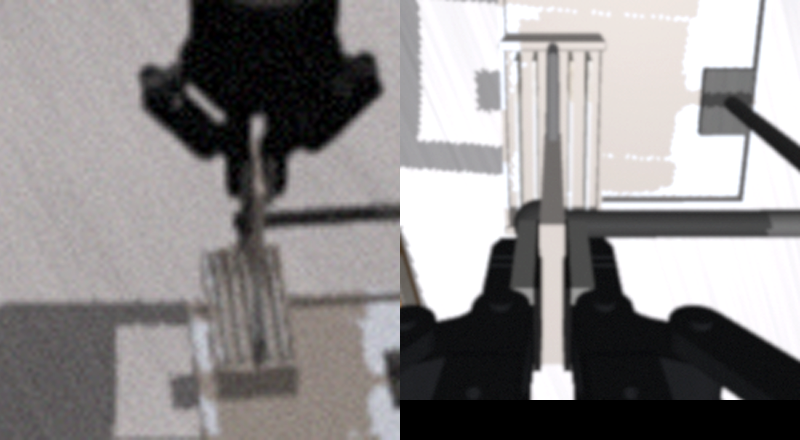

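The side view shows the ball emerging left of the plate with the peg to its right, so the eye is over the ball. Contact force is small, so I'll advance to mid-peg.

Emit:
step_arm --motion '[{"claw": 0, "delta_pos": [0, 3, 0], "turn": 0}, {"claw": 0, "delta_pos": [0, 4, 0], "turn": 0}, {"claw": 0, "delta_pos": [0, 5, 0], "turn": 0}, {"claw": 0, "delta_pos": [0, 5, 0], "turn": 0}]'

```text
clock: 7.65
eef_pos: [540.2, -235.3, 192.7]
tcp_rot: [3.141, 0.0, 1.226]
contact_force: [0.6, 0.5, -2.8]
opening: 0.057
grasp_force: 42.0
```

Emit:
step_arm --motion '[{"claw": 0, "delta_pos": [0, 8, 0], "turn": 0}, {"claw": 0, "delta_pos": [0, 8, 0], "turn": 0}, {"claw": 0, "delta_pos": [0, 7, 0], "turn": 0}, {"claw": 0, "delta_pos": [0, 4, 1], "turn": 0}, {"claw": 0, "delta_pos": [0, 0, 2], "turn": 0}, {"claw": 0, "delta_pos": [0, 0, 2], "turn": 0}, {"claw": 0, "delta_pos": [0, 0, 1], "turn": 0}]'

```text
clock: 8.23
eef_pos: [564.6, -244.0, 185.9]
tcp_rot: [-3.14, -0.0, 1.226]
contact_force: [-0.9, 0.1, -3.0]
opening: 0.058
grasp_force: 42.0
```

Emit:
step_arm --motion '[{"claw": 0, "delta_pos": [0, 0, 1], "turn": 0}, {"claw": 0, "delta_pos": [0, 0, 1], "turn": 0}, {"claw": 0, "delta_pos": [0, 0, 0], "turn": 0}]'

```text
clock: 8.48
eef_pos: [564.8, -244.1, 184.4]
tcp_rot: [-3.141, -0.0, 1.226]
contact_force: [-0.3, 0.9, -3.8]
opening: 0.055
grasp_force: 42.0
```

Emit:
step_arm --motion '[{"claw": 0, "delta_pos": [0, 0, 0.7], "turn": 0}, {"claw": 0, "delta_pos": [0, 0, 0], "turn": 0}, {"claw": 0, "delta_pos": [0, 0, 0], "turn": 0}]'

```text
clock: 8.73
eef_pos: [565.1, -244.3, 184.0]
tcp_rot: [3.141, 0.0, 1.226]
contact_force: [-0.1, 0.3, -2.7]
opening: 0.061
grasp_force: 42.1
```

Emit:
step_arm --motion '[{"claw": 0, "delta_pos": [0, 0, 0.7], "turn": 0}, {"claw": 0, "delta_pos": [0, 0, 0], "turn": 0}, {"claw": 0, "delta_pos": [0, 0, 0], "turn": 0}]'

```text
clock: 8.98
eef_pos: [565.1, -244.2, 183.2]
tcp_rot: [-3.142, -0.0, 1.226]
contact_force: [0.0, -0.2, -2.4]
opening: 0.058
grasp_force: 42.1
```

Emit:
step_arm --motion '[{"claw": 0, "delta_pos": [0, 0, 0.7], "turn": 0}, {"claw": 0, "delta_pos": [0, 0, 0], "turn": 0}, {"claw": 0, "delta_pos": [0, 0, 0], "turn": 0}]'

```text
clock: 9.23
eef_pos: [565.2, -244.3, 182.9]
tcp_rot: [3.141, 0.0, 1.226]
contact_force: [-1.2, 0.6, 2.5]
opening: 0.057
grasp_force: 42.8
```

The peg now carries the weight. I'll release gently.

Emit:
step_arm --motion '[{"claw": 6, "delta_pos": [0, 0, 0], "turn": 0}, {"claw": 8, "delta_pos": [0, 0, 0], "turn": 0}, {"claw": 12, "delta_pos": [0, 0, 0], "turn": 0}, {"claw": 20, "delta_pos": [0, 0, 0], "turn": 0}, {"claw": 28, "delta_pos": [0, 0, 0], "turn": 0}, {"claw": 28, "delta_pos": [0, 0, 0], "turn": 0}, {"claw": 28, "delta_pos": [0, 0, 0], "turn": 0}]' --force 20

```text
clock: 9.82
eef_pos: [565.1, -244.3, 182.4]
tcp_rot: [-3.142, -0.0, 1.226]
contact_force: [-0.8, -0.1, 0.3]
opening: 0.331
grasp_force: 0.0
```

Emit:
step_arm --motion '[{"claw": 28, "delta_pos": [0, 0, -3], "turn": 0}, {"claw": 28, "delta_pos": [0, 0, -6], "turn": 0}, {"claw": 28, "delta_pos": [0, 0, -12], "turn": 0}, {"claw": 28, "delta_pos": [0, 0, -15], "turn": 0}, {"claw": 28, "delta_pos": [0, 0, -25], "turn": 0}, {"claw": 28, "delta_pos": [0, 0, -20], "turn": 0}, {"claw": 28, "delta_pos": [0, 0, -8], "turn": 0}, {"claw": 28, "delta_pos": [0, 0, 0], "turn": 0}]'

```text
clock: 10.48
eef_pos: [566.4, -244.8, 274.7]
tcp_rot: [3.137, 0.0, 1.226]
contact_force: [-0.1, 0.5, -0.3]
opening: 0.329
grasp_force: 0.0
```

Run:
```python
from rig import *
from h import *
print(sense()["eef_pos"])
a=grab_frame("side")["img"][230:345,270:420,::-1];b=grab_frame("wrist")["img"][:,120:600,::-1]
a=cv2.resize(a,(522,400),interpolation=2)[:,:400];b=cv2.resize(b,(400,400),interpolation=2)
cv2.imwrite("pics/e.png",cv2.convertScaleAbs(np.hstack([a,b]),alpha=1.4))
```

```text
[ 566.36245617 -244.80341334  274.65211023]
```

View pics/e.png

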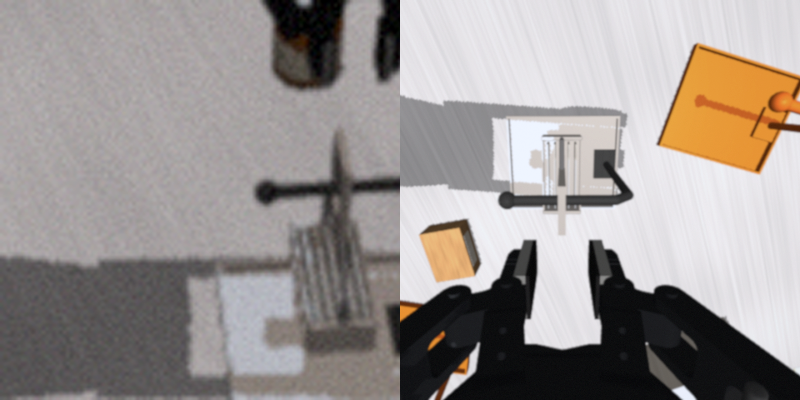

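The rack hangs at mid-peg: in the side view the plate is on the peg to the right of the ball at (267,190), and the wrist view confirms the peg passes through the eye. I'll travel to the timer, closing the fingers on the way.

Emit:
step_arm --motion '[{"claw": 0, "delta_pos": [12, -3, 0], "turn": 0}, {"claw": 0, "delta_pos": [24, -6, 0], "turn": 0}, {"claw": 0, "delta_pos": [32, -8, 0], "turn": 0}, {"claw": 0, "delta_pos": [32, -8, 0], "turn": 0}, {"claw": 0, "delta_pos": [32, -8, 0], "turn": 0}, {"claw": 0, "delta_pos": [32, -8, 0], "turn": 0}, {"claw": 0, "delta_pos": [32, -8, 0], "turn": 0}, {"claw": 0, "delta_pos": [32, -8, 0], "turn": 0}]'

```text
clock: 11.25
eef_pos: [587.5, -8.0, 270.0]
tcp_rot: [-3.139, 0.001, 1.226]
contact_force: [1.0, 0.6, 0.2]
opening: 0.003
grasp_force: 0.0
```

Emit:
step_arm --motion '[{"claw": 0, "delta_pos": [32, -8, 0], "turn": 0}, {"claw": 0, "delta_pos": [32, -8, 0], "turn": 0}, {"claw": 0, "delta_pos": [32, -8, 0], "turn": 0}, {"claw": 0, "delta_pos": [32, -8, 0], "turn": 0}, {"claw": 0, "delta_pos": [32, -8, 0], "turn": 0}, {"claw": 0, "delta_pos": [32, -10, 0], "turn": 0}, {"claw": 0, "delta_pos": [32, -10, 0], "turn": 0}, {"claw": 0, "delta_pos": [24, -10, 0], "turn": 0}]'

```text
clock: 11.92
eef_pos: [605.4, 249.7, 269.7]
tcp_rot: [-3.14, 0.001, 1.227]
contact_force: [-0.4, 0.1, 0.1]
opening: -0.0
grasp_force: 0.0
```

Emit:
step_arm --motion '[{"claw": 0, "delta_pos": [14, -2, 0], "turn": 0}, {"claw": 0, "delta_pos": [1, 0, 20], "turn": 0}, {"claw": 0, "delta_pos": [0, 0, 30], "turn": 0}, {"claw": 0, "delta_pos": [0, 0, 30], "turn": 0}, {"claw": 0, "delta_pos": [0, 0, 20], "turn": 0}, {"claw": 0, "delta_pos": [0, 0, 0], "turn": 0}, {"claw": 0, "delta_pos": [0, 0, 0], "turn": 0}]'

```text
clock: 12.5
eef_pos: [608.7, 260.9, 170.0]
tcp_rot: [-3.139, 0.003, 1.226]
contact_force: [0.6, 0.0, 0.6]
opening: 0.001
grasp_force: 0.0
```

Run:
```python
from rig import *
from h import *
import pickle
f={n:grab_frame(n) for n in("side","top","wrist")};pickle.dump(f,open("f4.pkl","wb"))
s=sense();print(s["eef_pos"],s["tcp_rot"],s["contact_force"],s["opening"])
for n in("side","top"):
    p=proj(f[n],[566,-246,120]);print(n,p)
g=[grab_frame("side")["img"].astype(int) for _ in range(4)]
p=proj(f["side"],[566,-246,120]).astype(int)
sl=np.s_[p[1]-40:p[1]+40,p[0]-40:p[0]+40];q=np.s_[400:480,100:180]
for x in g:print(abs(x[sl]-f["side"]["img"][sl]).mean().round(2),abs(x[q]-f["side"]["img"][q]).mean().round(2))
p=proj(f["wrist"],[613,262,85]);print(p)
a=f["side"]["img"][150:230,260:360,::-1];a=cv2.resize(a,(400,320),interpolation=2)
b=cv2.resize(f["wrist"]["img"][:,:,::-1],(400,300));b=np.vstack([b,np.zeros((20,400,3),np.uint8)])
cv2.imwrite("pics/g.png",cv2.convertScaleAbs(np.hstack([a,b]),alpha=1.4))
```

```text
[610.72872896 261.74713268 173.1998031 ] [ 3.13977798e+00 -1.61573774e-03  1.22563558e+00] [ 0.86906084 -0.0898527   0.27440611] -0.005121820779041494
side [367.2 296.5]
top [390.3 235. ]
2.79 2.68
2.82 2.71
2.81 2.66
2.81 2.65
[320.8 245.8]
```

View pics/g.png

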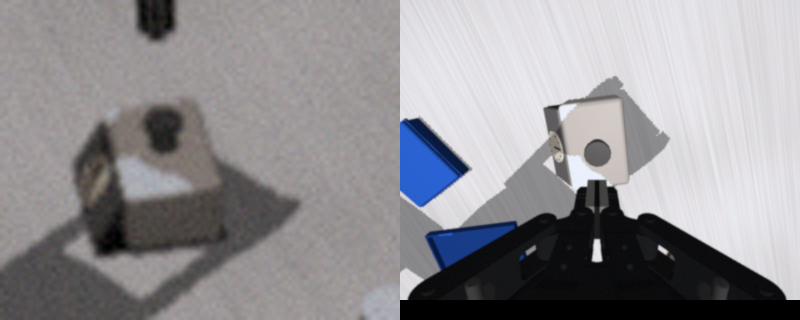

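The rack is still, since the frame difference near it matches the background noise. The plunger is at (317,245) in the wrist view against a prediction of (321,246), so I'm aligned and will press.

Emit:
step_arm --motion '[{"claw": 0, "delta_pos": [0, 0, 25], "turn": 0}, {"claw": 0, "delta_pos": [0, 0, 25], "turn": 0}, {"claw": 0, "delta_pos": [0, 0, 18], "turn": 0}, {"claw": 0, "delta_pos": [0, 0, 7], "turn": 0}, {"claw": 0, "delta_pos": [0, 0, 3], "turn": 0}, {"claw": 0, "delta_pos": [0, 0, 3], "turn": 0}, {"claw": 0, "delta_pos": [0, 0, 2], "turn": 0}, {"claw": 0, "delta_pos": [0, 0, 0], "turn": 0}]'

```text
clock: 13.52
eef_pos: [610.2, 261.6, 89.5]
tcp_rot: [3.141, -0.001, 1.226]
contact_force: [-2.3, -0.6, 3.5]
opening: 0.0
grasp_force: 1.6
```

Emit:
step_arm --motion '[{"claw": 0, "delta_pos": [0, 0, 2], "turn": 0}, {"claw": 0, "delta_pos": [0, 0, 1], "turn": 0}, {"claw": 0, "delta_pos": [0, 0, 0], "turn": 0}]'

```text
clock: 13.77
eef_pos: [610.3, 261.7, 86.1]
tcp_rot: [3.14, -0.001, 1.226]
contact_force: [-0.3, -0.4, 4.5]
opening: 0.0
grasp_force: 2.3
```

Emit:
step_arm --motion '[{"claw": 0, "delta_pos": [0, 0, 1.5], "turn": 0}, {"claw": 0, "delta_pos": [0, 0, 1], "turn": 0}, {"claw": 0, "delta_pos": [0, 0, 0], "turn": 0}]'

```text
clock: 14.02
eef_pos: [610.4, 261.7, 83.5]
tcp_rot: [3.141, -0.001, 1.226]
contact_force: [-2.2, -0.4, 5.9]
opening: 0.003
grasp_force: 2.9
```

Emit:
step_arm --motion '[{"claw": 0, "delta_pos": [0, 0, 0.7], "turn": 0}, {"claw": 0, "delta_pos": [0, 0, 0], "turn": 0}, {"claw": 0, "delta_pos": [0, 0, 0], "turn": 0}]'

```text
clock: 14.27
eef_pos: [610.4, 261.7, 83.1]
tcp_rot: [3.141, -0.001, 1.226]
contact_force: [-1.4, -0.3, 7.1]
opening: 0.002
grasp_force: 3.3
```

Continue until the force clearly exceeds the 6 N spring.

Emit:
step_arm --motion '[{"claw": 0, "delta_pos": [0, 0, 0.7], "turn": 0}, {"claw": 0, "delta_pos": [0, 0, 0], "turn": 0}, {"claw": 0, "delta_pos": [0, 0, 0], "turn": 0}]'

```text
clock: 14.52
eef_pos: [610.4, 261.7, 83.0]
tcp_rot: [3.14, -0.001, 1.226]
contact_force: [-3.3, -1.3, 11.7]
opening: -0.003
grasp_force: 6.0
```

The force reached 11.7 N with no further travel, so the plunger is at its stop. I'll retract.

Emit:
step_arm --motion '[{"claw": 0, "delta_pos": [0, 0, 0], "turn": 0}, {"claw": 0, "delta_pos": [0, 0, -4], "turn": 0}, {"claw": 0, "delta_pos": [0, 0, -8], "turn": 0}, {"claw": 0, "delta_pos": [0, 0, -20], "turn": 0}, {"claw": 0, "delta_pos": [0, 0, -30], "turn": 0}, {"claw": 0, "delta_pos": [0, 0, -30], "turn": 0}, {"claw": 0, "delta_pos": [0, 0, -10], "turn": 0}, {"claw": 0, "delta_pos": [0, 0, 0], "turn": 0}]'

```text
clock: 15.18
eef_pos: [611.5, 262.2, 187.1]
tcp_rot: [3.137, -0.004, 1.226]
contact_force: [0.3, 1.0, -0.3]
opening: 0.002
grasp_force: 0.0
```

Emit:
step_arm --motion '[{"claw": 0, "delta_pos": [0, 0, 0], "turn": 0}, {"claw": 0, "delta_pos": [0, 0, 0], "turn": 0}, {"claw": 0, "delta_pos": [0, 0, 0], "turn": 0}, {"claw": 0, "delta_pos": [0, 0, 0], "turn": 0}]'

```text
clock: 15.52
eef_pos: [609.0, 261.1, 181.9]
tcp_rot: [-3.14, 0.002, 1.226]
contact_force: [0.1, -0.3, 0.3]
opening: -0.0
grasp_force: 0.0
```

Run:
```python
from rig import *
from h import *
import pickle
f=pickle.load(open("f4.pkl","rb"));g=grab_frame("side")["img"].astype(int);s=f["side"]["img"]
for n,q in(("rack",np.s_[256:336,327:407]),("plunger",np.s_[172:200,292:312]),("bg",np.s_[400:480,100:180])):print(n,abs(g[q]-s[q]).mean().round(2))
st=sense();print(st["eef_pos"],st["contact_force"])
print(sign_off())
```

```text
rack 2.81
plunger 2.97
bg 2.71
[609.15630418 261.16428074 182.15974114] [1.06685001 0.39469218 0.3861769 ]
the job is handed in; nothing more can be done
None
```

I hung the rack on the white stand's peg, where it was still before I pressed the timer plunger to its stop; the plunger sprang back, and I handed the job in at about 15.6 s with the robot clear.

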